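Turn a circuit-board stack over in a flip nest

ROBOT

A 7-joint arm with a two-finger parallel gripper is mounted at the origin on the work surface. World frame = base frame: x ahead of the robot, y to its left, z up, the work surface at z = 0. Lengths are in m, angles in rad, forces in N, time in s.
With the tool pointing down it reaches from about 0.4 to 0.85 m from the base axis. Payload 10.4 kg.
Tool frame: the origin (TCP) lies between the finger pads; the fingertips stand 11 mm ahead of it and the grasp point (between the pads) lies 8 mm behind it; z points along the fingers, y is the direction in which the jaws open and shut (so a half turn about z gives the same grasp; the last joint's range is limited). The gripper opens to 87 mm and grips with 3 to 60 N. Pads are 19 mm wide; open, the fingers measure 117 mm over their backs; the gripper's body (75 mm by 190 mm) begins 51 mm behind the grasp point.
Start: joints at [1.248, 0.332, -0.065, 1.46, 0.022, 1.35, -0.088], TCP at [0.185, -0.597, 0.234] pointing down, gripper open.
Joint ranges: [-2.6, 2.6], [-0.5, 2.12], [-1.47, 1.34], [0.16, 2.42], [-1.27, 4.41], [0.06, 2.06], [-2.6, 2.6]. Speed limits (rad/s): [2.22, 2.22, 2.79, 2.79, 3.14, 3.14, 3.14].

INTERFACE

Orientations are given as a unit quaternion [x, y, z, w].
In Python, from bench import r, eyes gives the robot as it stands.
- The arm moves only by the shell command python3 -m inch 'ROWS' [FORCE]. ROWS is a JSON object of lists of equal length, an entry for each row: "translation": the shift along the world's x, y, z scaled (see below), a list of three; "rot": the turn, a rotation vector about the world's x, y, z scaled (see below), a list of three; "jaw": the finger opening in mm, from 0 to 87. In form: {"translation": [[tx, ty, tz], ...], "rot": [[ax, ay, az], ...], "jaw": [jaw, ...]}. A call has 1 to 20 rows; each row is the pose to reach, as a shift and turn from the pose measured when the call began; what a row does not reach only later rows make up. The controller multiplies each number of a shift by 100 mm and each number of a turn by 60 degrees. A row lasts 1/10 s, in which the tool goes at most 50 mm and 8.59 degrees, less where a joint would pass 70% of its speed; a pose out of reach is approached as far as the arm can. A call with a number of a shift or a turn outside -1 to 1 is refused whole. A call with a gripper value outside its range is refused whole. The fingers move at their own pace and stop on an object; FORCE is the grip in N (left out, the last holds). Time passes only in rows, so rows that repeat a pose let the fingers close. It gives the time, the measured TCP pose, the force and the opening at its end, in the units of the state.
- r.read_state(): the state, without advancing time (a new reading comes with each control period).
- eyes.camera(name): name is "scene" or "top"; returns the picture (480x640x3 uint8, blue, green, red); there is no depth.
- eyes.calibration(name): a dict with "fx", "fy", "cx", "cy" (pixels), "distortion" ([k1, k2, p1, p2, k3] as OpenCV has them; the pictures are not rectified), "R" (3x3) and "t" (3): a world point X has camera coordinates R X + t. Camera axes: x right, y down, z forward; pixel columns grow to the right and rows downward; lengths in m; the calibration is good to about 2 mm. A picture is of the moment at which its call begins. calibration takes no time and is no camera call.
- r.close_job(): hands the job in, once; it reports no verdict.
The state is a dict: "time": time; "joint_positions": joint angles; "joint_vel": joint speeds; "joint_torque": joint torques, N m; "ee_pos": TCP position; "eef_rot": TCP orientation; "ft_force": force on the tool from outside, world axes, zero at the start; "torque": the same for the moment, N m; "width": finger opening in m.
Only numpy, scipy, OpenCV 4.12 (cv2) and the standard library are available. Lean on these libraries where they do the work, as an engineer would, in place of code of your own. Each camera call takes 0.05 s, during which the arm holds its last target. There are 200 camera calls.

TASK

Turn the circuit-board stack upside down with the flip nest: by its handle, swing the tray that holds the stack up against the raised cover and carry both on over, smoothly and without letting the stack fall across, until the cover lies flat on the other side. Then swing the tray back until it lies flat again where it began, leaving the stack upside down in the cover, and let go. Do not touch the stack itself with the robot, and leave the other things on the bench where they are.

Things in the scene. Friction and masses are not known exactly. Their poses are not given: they have to be found in the camera images.
- flip_nest: Flip nest fixed to the bench: aluminium base plate 190 (x) x 250 (y) x 6 mm, hinge pin along x between two posts 48 mm high. Two window-frame leaves turn on the pin like book covers: the tray on its +y side (steel handle, holds the stack) and the cover (no handle), standing about upright at the start, down on the -y side. Origin: centre of the underside, straight below the pin; z up.
- hinge (a point): Middle of the hinge pin, 35 mm above the bench, fixed to the flip nest; its x axis runs along the pin, its y axis level towards the side where the tray lies, z up.
- tray (a joint): Angle of the tray, rad: 0 lying flat on the nest's +y side (start), 1.57 upright, 3.14 (stop) fully over on the -y side. Stiff hinge (0.5 N m): the empty tray, 0.4 kg, stays where it is left. Both leaves are 138 mm along the pin, reach 135 mm from it and have a pocket of 128 x 108 mm, starting 22 mm from the pin, in a 15 mm high fence. Closed, their floors are 38 mm apart.
- cover (a joint): Angle of the cover, rad: 0 lying flat on the nest's -y side (stop), 1.57 upright; starts anywhere from 1.25 to 1.85. Stiff hinge (0.9 N m): stays where it is put, even with the stack in it. The tray pushes it along through the stack between them, from where tray + cover angle = 3.14; it reaches 0 as the tray reaches 3.14.
- tray_handle (a point): Middle of the handle bar: round, 12 mm thick, 122 mm long, parallel to the pin and 200 mm from it, level with it when the tray is flat (35 mm above the bench, nothing below). Two 10 mm rods 110 mm apart join it to the tray, whose edge is 58 mm clear of the bar. Can be pinched from above; it turns between the fingers as the tray swings. x along the bar, y away from the pin.
- board_stack: The stack to turn over: two green circuit boards, 120 (x) x 100 (y) mm, on four white corner standoffs, 36 mm high in all, about 0.3 kg. Black headers and small white parts on the side that is up at the start, the other nearly bare. Origin: centre of the side that is down at the start; z points up at the start and must point down at the end.
- board_stack_center (a point): Centre of the stack, 18 mm from its origin along its z.
- cover_pocket (a point): Centre of the pocket of the cover, where the centre of the stack comes to lie, 76 mm from the hinge pin; with the cover flat it lies 35 mm above the bench.
- multimeter: Bystander: grey hand multimeter, 85 x 165 x 37 mm, lying beyond the nest (its +x side). Origin: centre of the underside.
- solder_spool: Bystander: white spool, 56 mm across, 42 mm high, standing beyond the nest. Origin: centre of the underside.
- screwdriver: Bystander: black-handled screwdriver 180 mm long lying between robot and nest.
- flux_bottle: Bystander: small bottle, 44 mm across, 90 mm high, to the left.
- mug: Bystander: white mug, 80 mm across, 90 mm high, to the right.
- parts_tray: Bystander: black divided tray, 120 x 160 x 35 mm, to the left.
- spare_board: Bystander: single green circuit board, 100 x 140 mm, lying to the right.
Not all that is in view belongs to the job. Leave any red look-alike of the board_stack alone.

How it is judged:
At the end, for the whole second after the job is handed in: The tray lies flat again where it began (under 0.1 rad), the cover lies flat (under 0.07 rad), and the stack rests still in the cover's pocket (centre within 10 mm of the pocket's), upside down and level within 0.08 rad (value of joint tray below 0.1 rad and value of joint cover below 0.07 rad and angle between board_stack's own z axis and vertical above 3.06 rad and distance between board_stack_center and cover_pocket below 0.01 m and linear speed of board_stack below 0.02 m/s); the robot touches nothing.
It fails at once if the robot touches the board stack (contact force between any of the fingers, the arm and board_stack above 0.5 N).
It fails at once if the stack is thrown or falls across (faster than 0.5 m/s) (linear speed of board_stack above 0.5 m/s).
It fails at once if a bystander is moved by more than 30 mm (distance of any of multimeter, solder_spool, screwdriver, flux_bottle, mug, parts_tray, spare_board from where it was at the start of the episode above 0.03 m).
It also fails if it takes over 64 s, if anything falls off the work surface, if the arm or the gripper's body presses on something with over 40 N, if the wrist force passes 120 N, or if a joint passes its speed limit or range.

## Working session

There is one attempt and no reset: what is moved stays moved. The work goes in short steps, Python scripts to look and compute and a shell command to move; the robot and the scene stay as the last step left them, time stands still between calls to the robot, and variables do not carry over. Pictures are saved under pics/ and viewed, about 8 in all and at most 12, crops included, and the job is handed in when it is done.

```bash
mkdir -p pics; ls; python3 - <<'E'
from bench import r, eyes
import cv2
for n in("scene","top"):
    cv2.imwrite(f"pics/{n}0.png",eyes.camera(n)); print(eyes.calibration(n))
print(r.read_state())
E
```

```text
pics
{'fx': 495.6398862205627, 'fy': 495.6398862205627, 'cx': 318.2210388793509, 'cy': 235.66982066512526, 'distortion': array([0.04760997, 0.        , 0.        , 0.        , 0.        ]), 'R': array([[ 0.70311289,  0.71106078, -0.00498343],
       [ 0.52026744, -0.5192042 , -0.67804778],
       [-0.4847206 ,  0.47415142, -0.73500093]]), 't': array([-0.38743549, -0.23548542,  1.57942445])}
{'fx': 501.3685879802365, 'fy': 501.3685879802365, 'cx': 320.51333970907785, 'cy': 246.12025173903288, 'distortion': array([0.00907373, 0.        , 0.        , 0.        , 0.        ]), 'R': array([[-0.0046113 , -0.99997213,  0.00587122],
       [-0.99184221,  0.00382571, -0.12741427],
       [ 0.12738826, -0.00641087, -0.99183221]]), 't': array([-0.01110089,  0.52574115,  1.15302114])}
{'time': 0.1, 'joint_positions': array([ 1.24837877,  0.33278956, -0.06468972,  1.46085268,  0.02165812,
        1.34988478, -0.0884882 ]), 'joint_vel': array([ 0.00025172, -0.00102619,  0.00047625, -0.00247126,  0.00143777,
        0.00062181, -0.00097418]), 'joint_torque': array([ 2.27720178e-03, -6.24547720e+01,  2.50890164e-02, -3.90721965e+01,
       -6.15150807e-02,  3.65390384e-02,  4.53383473e-05]), 'ee_pos': array([ 0.18446897, -0.59681775,  0.23284764]), 'eef_rot': array([ 9.88781979e-01,  1.49364704e-01, -1.49147440e-04, -6.00779653e-04]), 'ft_force': array([-0.46356386,  0.75065577,  0.54052696]), 'torque': array([-0.01556879, -0.00143169, -0.00774311]), 'width': 0.08682231782592356}
```

View pics/scene0.png

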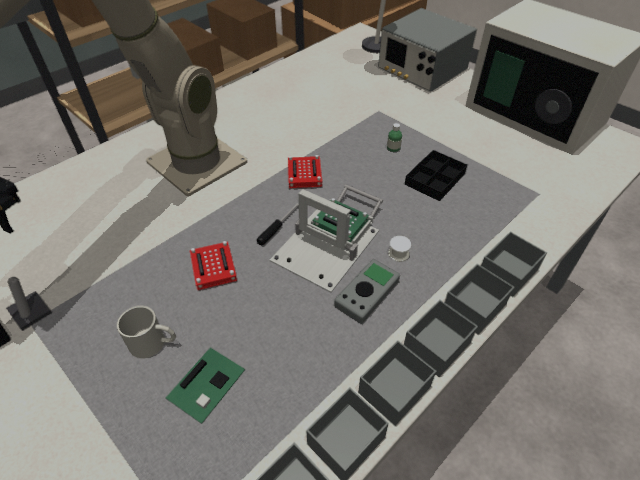

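View pics/top0.png

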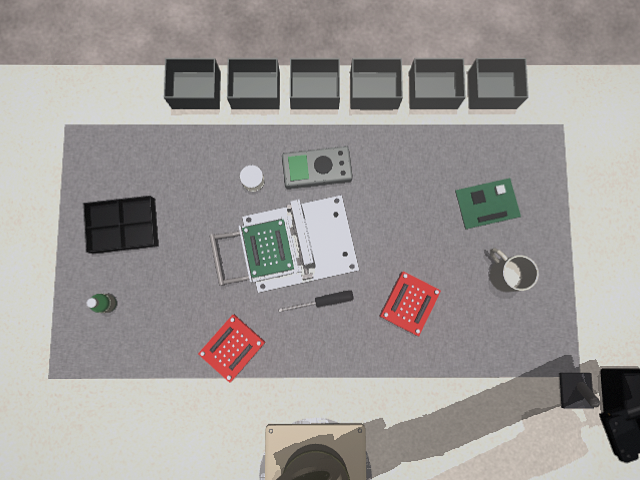

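The green stack sits in the nest's tray at top (267,248). The red look-alikes at (232,348) and (410,303) are not in the nest, so I leave them alone. The handle bar is near top (217,258), and the cover stands upright near (303,235). Next is one enlarged crop for both cameras.

```bash
python3 - <<'E'
import cv2,numpy as np
t=cv2.imread("pics/top0.png")[180:310,195:375]; s=cv2.imread("pics/scene0.png")[170:300,260:400]
cv2.imwrite("pics/c0.png",cv2.resize(t,None,fx=4.4,fy=4.4,interpolation=cv2.INTER_CUBIC))
E
```

```text
(no output)
```

View pics/c0.png

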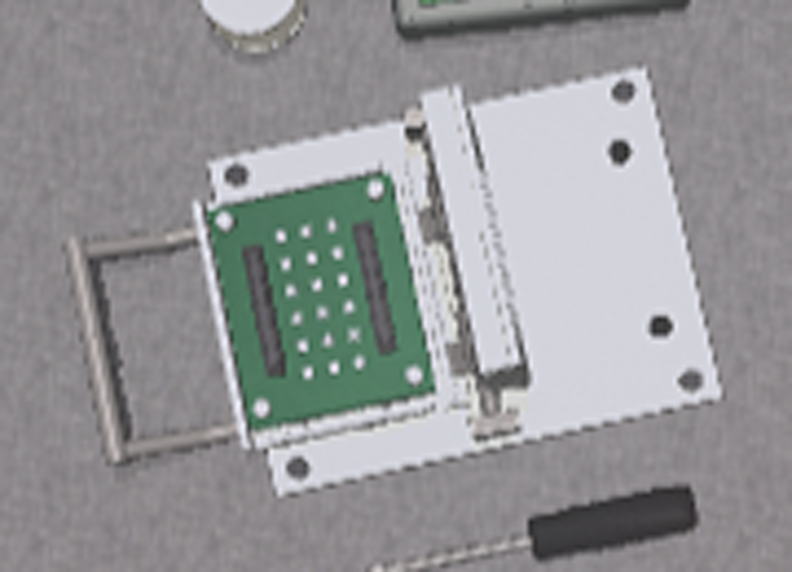

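The crop confirms it is the green stack in the nest. The handle bar runs from crop (76,242) to (118,458), and the plate corners are at (210,160), (645,68), (720,398) and (278,495). Now I compute the nest pose.

```bash
cat > geo.py <<'E'
import numpy as np, cv2
from bench import r, eyes
def ray(name,px,z):
    c=eyes.calibration(name); K=np.array([[c["fx"],0,c["cx"]],[0,c["fy"],c["cy"]],[0,0,1]])
    u=cv2.undistortPoints(np.array(px,float).reshape(-1,1,2),K,np.array(c["distortion"])).reshape(-1,2)
    R=np.array(c["R"]);t=np.array(c["t"]);C=-R.T@t
    d=np.c_[u,np.ones(len(u))]@R
    return C+d*((z-C[2])/d[:,2])[:,None]
E
python3 - <<'E'
from geo import *
f=lambda P:np.array(P)/4.4+[195,180]-0.39
b=ray("top",f([(210,160),(645,68),(720,398),(278,495)]),.006); print(b.round(4),b.mean(0))
print([np.linalg.norm(b[i]-b[(i+1)%4]) for i in range(4)])
h=ray("top",f([(79,242),(118,458)]),.036);print(h,h.mean(0),np.linalg.norm(h[0]-h[1]))
y=(b[0]+b[3]-b[1]-b[2]);x=(b[0]+b[1]-b[2]-b[3]);
print(np.arctan2(y[1],y[0])-np.pi/2,np.arctan2(x[1],x[0]), np.arctan2(*(h[0]-h[1])[[1,0]]))
yaw=np.mean([np.arctan2(y[1],y[0])-np.pi/2,np.arctan2(x[1],x[0])])
c=b.mean(0);print("pred handle",yaw,c+.2*np.array([-np.sin(yaw),np.cos(yaw),0]))
E
```

```text
[[ 0.6041  0.1768  0.006 ]
 [ 0.6554 -0.0649  0.006 ]
 [ 0.4707 -0.1041  0.006 ]
 [ 0.4189  0.137   0.006 ]] [0.5372907  0.03620552 0.006     ]
[np.float64(0.24705170250587422), np.float64(0.18879455303786716), np.float64(0.2466715792289377), np.float64(0.18940161328453461)]
[[0.553821   0.24187822 0.036     ]
 [0.43777251 0.2185627  0.036     ]] [0.49579675 0.23022046 0.036     ] 0.11836749626615435
0.210490740115574 0.2104193518627689 0.198272250823795
pred handle 0.21045504598917145 [0.49550971 0.23179272 0.006     ]
```

```bash
python3 - <<'E'
from geo import *
f=lambda P:np.array(P)/4.4+[195,180]-0.39
yaw=.2095;O=np.array([.5375,.036,0])
M=np.array([[np.cos(yaw),np.sin(yaw),0],[-np.sin(yaw),np.cos(yaw),0],[0,0,1]])
for z in(.16,.17,.175): print(z,((ray("top",f([(425,92),(460,88),(490,370),(525,365)]),z)-O)@M.T).round(4).tolist())
s=cv2.imread("pics/scene0.png")[180:290,265:395]
cv2.imwrite("pics/c1.png",cv2.resize(s,None,fx=6,fy=6,interpolation=cv2.INTER_CUBIC))
# draw predicted cover frame for several angles in scene
c=eyes.calibration("scene");K=np.array([[c["fx"],0,c["cx"]],[0,c["fy"],c["cy"]],[0,0,1]])
for a in(1.25,1.4,1.57,1.7,1.85):
  P=[]
  for x in(-.069,.069):
    for n in(.004,.019,.023):
      P.append([x,-.135*np.cos(a)-n*np.sin(a),.035+.135*np.sin(a)-n*np.cos(a)])
  for cam,o,k in(("scene",(265,180),6),("top",(195,180),4.4)):
    c=eyes.calibration(cam);K=np.array([[c["fx"],0,c["cx"]],[0,c["fy"],c["cy"]],[0,0,1]])
    q=cv2.projectPoints(np.array(P)@M+O,cv2.Rodrigues(np.array(c["R"]))[0],np.array(c["t"]),K,np.array(c["distortion"]))[0][:,0]
    print(a,cam,((q-o+.4)*k).round().astype(int).tolist())
E
```

```text
0.16 [[0.0717, -0.0013, 0.16], [0.0701, -0.0183, 0.16], [-0.0675, -0.0038, 0.16], [-0.0687, -0.0207, 0.16]]
0.17 [[0.0695, -0.0013, 0.17], [0.0678, -0.0182, 0.17], [-0.0684, -0.0038, 0.17], [-0.0696, -0.0205, 0.17]]
0.175 [[0.0683, -0.0014, 0.175], [0.0667, -0.0181, 0.175], [-0.0689, -0.0039, 0.175], [-0.0701, -0.0205, 0.175]]
1.25 scene [[156, 133], [136, 161], [131, 169], [443, 265], [423, 295], [418, 303]]
1.25 top [[578, 354], [607, 349], [614, 347], [517, 77], [546, 74], [553, 73]]
1.4 scene [[183, 95], [162, 121], [157, 127], [469, 225], [449, 252], [444, 260]]
1.4 top [[538, 362], [568, 355], [576, 354], [477, 83], [507, 78], [515, 77]]
1.57 scene [[214, 59], [193, 80], [188, 86], [499, 187], [480, 209], [475, 215]]
1.57 top [[491, 371], [522, 364], [530, 363], [431, 92], [461, 85], [470, 84]]
1.7 scene [[238, 37], [218, 53], [212, 58], [522, 162], [503, 180], [498, 185]]
1.7 top [[455, 379], [485, 372], [493, 370], [395, 100], [425, 92], [433, 90]]
1.85 scene [[265, 17], [245, 28], [240, 32], [547, 139], [529, 153], [524, 156]]
1.85 top [[414, 389], [443, 381], [451, 379], [355, 110], [384, 102], [392, 100]]
```

View pics/c1.png

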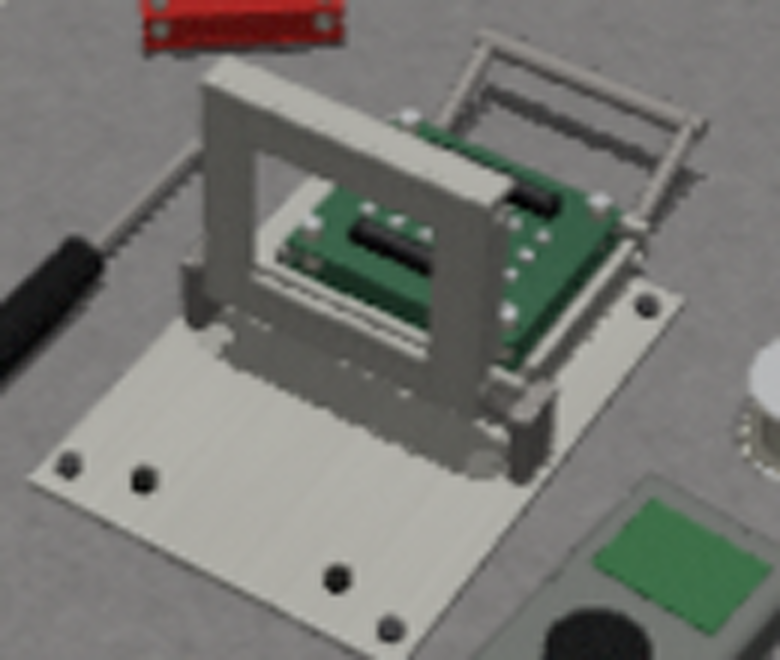

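The cover matches an angle of about 1.6 rad: its top corners in the scene crop are at (225,58) and (513,180), between the 1.57 and 1.70 predictions. The tray will therefore meet it at about 1.54, before vertical, so the stack won't fall across. The approach goes high.

```bash

python3 -m inch '{"translation":[[0.3,0.2,0.35],[0.6,0.5,0.7],[0.9,0.9,0.7],[1,1,0.7]],"rot":[[0,0,-0.04],[0,0,-0.09],[0,0,-0.09],[0,0,-0.09]],"jaw":[60,60,60,60]}' 20
python3 -m inch '{"translation":[[0.3,0.3,0],[0.6,0.6,0],[0.9,0.9,0],[1,1,0]],"rot":[[0,0,0],[0,0,0],[0,0,0],[0,0,0]],"jaw":[60,60,60,60]}'
python3 -m inch '{"translation":[[0.3,0.3,0],[0.6,0.6,0],[0.9,0.9,0],[1,1,0]],"rot":[[0,0,0],[0,0,0],[0,0,0],[0,0,0]],"jaw":[60,60,60,60]}'
python3 -m inch '{"translation":[[0,0.3,0],[0,0.7,0],[0,1,0],[0,1,0]],"rot":[[0,0,0],[0,0,0],[0,0,0],[0,0,0]],"jaw":[60,60,60,60]}'
python3 -m inch '{"translation":[[0,0.3,0],[0,0.7,0],[0,1,0],[0,1,0]],"rot":[[0,0,0],[0,0,0],[0,0,0],[0,0,0]],"jaw":[60,60,60,60]}'
python3 -m inch '{"translation":[[0,0.3,0],[0,0.7,0],[0,1,0],[0,1,0]],"rot":[[0,0,0],[0,0,0],[0,0,0],[0,0,0]],"jaw":[60,60,60,60]}'
```

```text
time: 0.5
ee_pos: [0.2886, -0.4933, 0.3044]
eef_rot: [0.994, 0.105, 0.001, -0.0]
ft_force: [1.0, -0.0, -0.3]
width: 0.0641
time: 0.9
ee_pos: [0.3921, -0.3891, 0.3042]
eef_rot: [0.994, 0.108, 0.002, -0.001]
ft_force: [-0.4, 0.9, -0.7]
width: 0.0602
time: 1.3
ee_pos: [0.4947, -0.2851, 0.3039]
eef_rot: [0.994, 0.111, 0.002, -0.002]
ft_force: [0.9, -0.2, -0.1]
width: 0.0603
time: 1.7
ee_pos: [0.495, -0.1812, 0.3042]
eef_rot: [0.993, 0.114, 0.002, -0.002]
ft_force: [0.3, 0.2, 0.6]
width: 0.0601
time: 2.1
ee_pos: [0.4951, -0.0779, 0.3045]
eef_rot: [0.993, 0.116, 0.002, -0.002]
ft_force: [0.3, 0.4, 0.7]
width: 0.0604
time: 2.5
ee_pos: [0.4951, 0.0248, 0.3046]
eef_rot: [0.993, 0.118, 0.003, -0.003]
ft_force: [0.4, -0.6, 0.4]
width: 0.0602
```

```bash

python3 -m inch '{"translation":[[0,0.3,0],[0,0.7,0],[0,1,0],[0,1,0]],"rot":[[0,0,-0.02],[0,0,-0.026],[0,0,-0.026],[0,0,-0.026]],"jaw":[60,60,60,60]}'
python3 -m inch '{"translation":[[0,0.3,0],[0,0.7,0],[0,1,0],[0,1,0],[0,1,0]],"rot":[[0,0,0],[0,0,0],[0,0,0],[0,0,0],[0,0,0]],"jaw":[60,60,60,60,60]}'
python3 -m inch '{"translation":[[0,0,-0.3],[0,0,-0.7],[0,0,-1],[0,0,-1],[0,0,-1]],"rot":[[0,0,0],[0,0,0],[0,0,0],[0,0,0],[0,0,0]],"jaw":[60,60,60,60,60]}'
python3 - <<'E'
from geo import *
yaw=.2095
im=eyes.camera("top"); im2=eyes.camera("scene")
a=cv2.resize(im[195:295,190:290],(390,390),interpolation=cv2.INTER_CUBIC);b=cv2.resize(im2[140:240,300:400],(390,390),interpolation=cv2.INTER_CUBIC)
cv2.imwrite("pics/c2.png",np.hstack([a,b]));print(r.read_state()["ee_pos"],r.read_state()["eef_rot"])
E
```

```text
time: 2.9
ee_pos: [0.495, 0.1271, 0.3045]
eef_rot: [0.994, 0.107, 0.003, -0.003]
ft_force: [-0.7, -0.4, 0.0]
width: 0.0601
time: 3.4
ee_pos: [0.496, 0.2252, 0.304]
eef_rot: [0.994, 0.106, 0.002, -0.003]
ft_force: [0.9, -1.2, 0.2]
width: 0.0597
time: 3.9
ee_pos: [0.4969, 0.2234, 0.2048]
eef_rot: [0.994, 0.105, 0.002, -0.002]
ft_force: [0.2, 1.3, 0.4]
width: 0.0597
[0.49726985 0.22477545 0.20601304] [ 0.99439712  0.10561064  0.003519   -0.00289357]
```

View pics/c2.png

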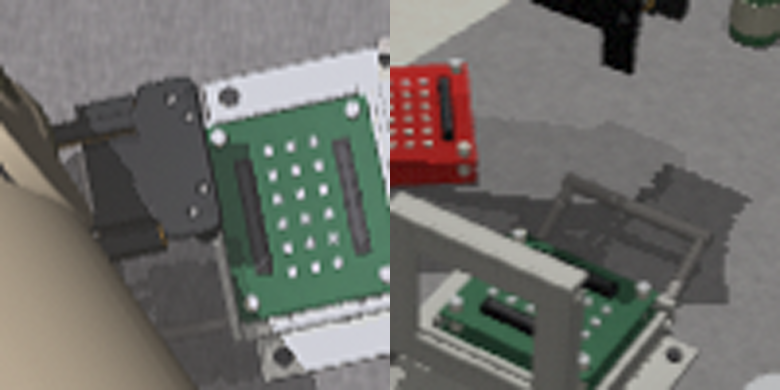

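The gripper hangs over the bar with its jaws across it, and nothing is in the way. Now descend and close.

```bash

python3 -m inch '{"translation":[[0,0.06,-0.3],[0,0.06,-0.6],[0,0.06,-0.9],[0,0.06,-1],[0,0.06,-1]],"rot":[[0,0,0],[0,0,0],[0,0,0],[0,0,0],[0,0,0]],"jaw":[60,60,60,60,60]}' 
python3 -m inch '{"translation":[[0,0,-0.3],[0,0,-0.6],[0,0,-0.79],[0,0,-0.79],[0,0,-0.79]],"rot":[[0,0,0],[0,0,0],[0,0,0],[0,0,0],[0,0,0]],"jaw":[60,60,60,60,60]}'
python3 -m inch '{"translation":[[0,0,0],[0,0,0],[0,0,0],[0,0,0],[0,0,0],[0,0,0],[0,0,0],[0,0,0]],"rot":[[0,0,0],[0,0,0],[0,0,0],[0,0,0],[0,0,0],[0,0,0],[0,0,0],[0,0,0]],"jaw":[35,20,5,5,5,5,5,5]}' 25
```

```text
time: 4.5
ee_pos: [0.4974, 0.2305, 0.1062]
eef_rot: [0.994, 0.105, 0.003, -0.003]
ft_force: [0.2, -0.2, -0.2]
width: 0.06
time: 5.0
ee_pos: [0.4987, 0.2312, 0.0292]
eef_rot: [0.994, 0.105, 0.004, -0.003]
ft_force: [-0.5, -1.2, 0.1]
width: 0.0603
time: 5.8
ee_pos: [0.4984, 0.2322, 0.0292]
eef_rot: [0.994, 0.106, 0.004, -0.004]
ft_force: [-0.9, 3.6, -2.3]
width: 0.011
```

```bash
cat > arc.py <<'E'
import sys
from geo import *
yaw=.2095;d=np.array([-np.sin(yaw),np.cos(yaw),0]);C=np.array([.5402,.0366,.029])
def table(a1,n,R=.2):
    s=r.read_state();p=s["ee_pos"];u=p-C;a=np.arctan2(u[2],u@d)
    x=np.array([1-2*(s["eef_rot"][1]**2+s["eef_rot"][2]**2),0])
    print("angle",np.degrees(a).round(1),"rad",np.hypot(u[2],u@d).round(4),"F",s["ft_force"].round(1),"w",s["width"])
    for t in np.linspace(a,np.radians(a1),n+1)[1:]:
        q=C+R*(np.cos(t)*d+np.sin(t)*np.array([0,0,1]))
        q=q+ (np.array([np.cos(yaw),np.sin(yaw),0])*((p-q)@[np.cos(yaw),np.sin(yaw),0]))
        print(((q-p)/.1).round(2).tolist(),end=",")
    print()
table(float(sys.argv[1]),int(sys.argv[2]))
E
python3 arc.py 27 6
```

```text
angle 0.1 rad 0.2 F [-0.9  3.6 -2.3] w 0.010967395186114696
[0.0, -0.01, 0.16],[0.01, -0.02, 0.31],[0.01, -0.05, 0.47],[0.02, -0.1, 0.62],[0.03, -0.15, 0.76],[0.05, -0.21, 0.91],
```

```bash

python3 -m inch '{"translation":[[0,0,0.08],[0,-0.01,0.16],[0,-0.01,0.24],[0.01,-0.02,0.31],[0.01,-0.04,0.39],[0.01,-0.05,0.47],[0.01,-0.07,0.55],[0.02,-0.1,0.62],[0.02,-0.12,0.69],[0.03,-0.15,0.76],[0.04,-0.18,0.84],[0.05,-0.21,0.91],[0.05,-0.21,0.91]],"rot":[[0,0,0],[0,0,0],[0,0,0],[0,0,0],[0,0,0],[0,0,0],[0,0,0],[0,0,0],[0,0,0],[0,0,0],[0,0,0],[0,0,0],[0,0,0]],"jaw":[5,5,5,5,5,5,5,5,5,5,5,5,5]}'
python3 arc.py 57 8
```

```text
time: 7.1
ee_pos: [0.503, 0.2114, 0.1214]
eef_rot: [0.994, 0.106, 0.004, -0.004]
ft_force: [-3.5, 4.5, -0.0]
width: 0.0113
angle 27.3 rad 0.2012 F [-3.5  4.5 -0. ] w 0.01127566397663432
[0.02, -0.07, 0.11],[0.03, -0.14, 0.22],[0.05, -0.22, 0.32],[0.06, -0.3, 0.42],[0.08, -0.39, 0.51],[0.1, -0.48, 0.6],[0.12, -0.58, 0.68],[0.15, -0.68, 0.75],
```

```bash

python3 -m inch '{"translation":[[0.01,-0.04,0.06],[0.02,-0.07,0.11],[0.02,-0.1,0.17],[0.03,-0.14,0.22],[0.04,-0.18,0.27],[0.05,-0.22,0.32],[0.05,-0.26,0.37],[0.06,-0.3,0.42],[0.07,-0.34,0.47],[0.08,-0.39,0.51],[0.09,-0.43,0.56],[0.1,-0.48,0.6],[0.11,-0.53,0.64],[0.12,-0.58,0.68],[0.15,-0.68,0.75],[0.15,-0.68,0.75]],"rot":[[0,0,0],[0,0,0],[0,0,0],[0,0,0],[0,0,0],[0,0,0],[0,0,0],[0,0,0],[0,0,0],[0,0,0],[0,0,0],[0,0,0],[0,0,0],[0,0,0],[0,0,0],[0,0,0]],"jaw":[5,5,5,5,5,5,5,5,5,5,5,5,5,5,5,5]}'
python3 arc.py 83 8
python3 - <<'E'
from geo import *
im=eyes.camera("scene");cv2.imwrite("pics/s3.png",cv2.resize(im[60:300,220:460],None,fx=2.5,fy=2.5,interpolation=cv2.INTER_CUBIC))
E
```

```text
time: 8.7
ee_pos: [0.5174, 0.1466, 0.1996]
eef_rot: [0.994, 0.107, 0.005, -0.006]
ft_force: [-9.9, 11.0, 17.7]
width: 0.0113
angle 56.6 rad 0.2042 F [-9.9 11.  17.7] w 0.011296013690638058
[0.03, -0.12, 0.03],[0.05, -0.22, 0.08],[0.07, -0.32, 0.13],[0.09, -0.42, 0.17],[0.11, -0.53, 0.21],[0.14, -0.64, 0.24],[0.16, -0.75, 0.26],[0.18, -0.86, 0.28],
```

View pics/s3.png

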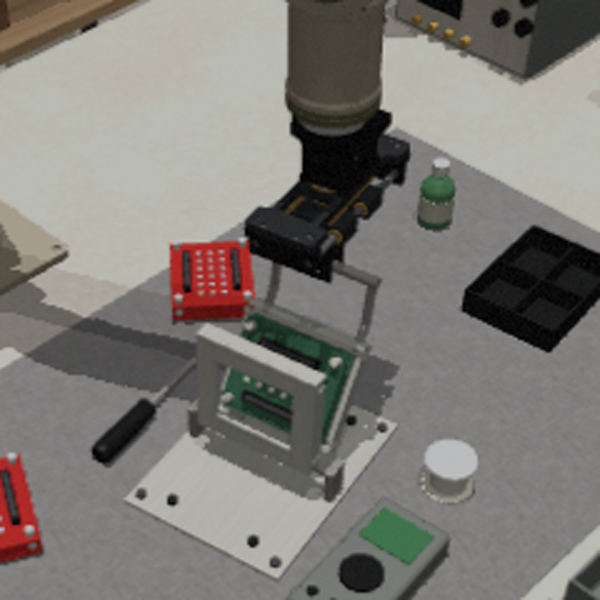

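The stack is riding in the tray, and the cover stands unmoved at about 1.6. The force shows the tool sitting a few mm inside the true circle, so I use a slightly larger radius.

```bash
sed -i 's/^table.*/table(float(sys.argv[1]),int(sys.argv[2]),float(sys.argv[3]))/' arc.py
python3 arc.py 80 8 .206
```

```text
angle 56.5 rad 0.2042 F [-9.6 10.6 17.4] w 0.011046210061143
[0.02, -0.08, 0.07],[0.04, -0.17, 0.12],[0.06, -0.26, 0.17],[0.08, -0.36, 0.21],[0.1, -0.45, 0.25],[0.12, -0.55, 0.28],[0.14, -0.65, 0.3],[0.16, -0.75, 0.32],
```

```bash

python3 -m inch '{"translation":[[0.01,-0.04,0.04],[0.02,-0.08,0.07],[0.03,-0.13,0.1],[0.03,-0.17,0.12],[0.04,-0.22,0.15],[0.05,-0.26,0.17],[0.06,-0.31,0.19],[0.07,-0.36,0.21],[0.08,-0.4,0.23],[0.09,-0.45,0.25],[0.1,-0.5,0.27],[0.11,-0.55,0.28],[0.12,-0.6,0.29],[0.12,-0.65,0.3],[0.13,-0.7,0.31],[0.14,-0.75,0.32],[0.14,-0.75,0.32]],"rot":[[0,0,0],[0,0,0],[0,0,0],[0,0,0],[0,0,0],[0,0,0],[0,0,0],[0,0,0],[0,0,0],[0,0,0],[0,0,0],[0,0,0],[0,0,0],[0,0,0],[0,0,0],[0,0,0],[0,0,0]],"jaw":[5,5,5,5,5,5,5,5,5,5,5,5,5,5,5,5,5]}'
python3 arc.py 105 8 .206
```

```text
time: 10.45
ee_pos: [0.5334, 0.0721, 0.2334]
eef_rot: [0.994, 0.107, 0.008, -0.006]
ft_force: [8.0, 3.2, -0.1]
width: 0.0113
angle 80.0 rad 0.2075 F [ 8.   3.2 -0.1] w 0.01126981010914084
[0.02, -0.11, 0.0],[0.05, -0.22, 0.01],[0.07, -0.33, 0.02],[0.09, -0.44, 0.01],[0.12, -0.55, 0.01],[0.14, -0.66, -0.01],[0.16, -0.77, -0.03],[0.19, -0.87, -0.05],
```

```bash
sed -i 's/\.0366,\.029/.0366,.0365/' arc.py
python3 arc.py 105 8 .2
```

```text
angle 79.6 rad 0.2002 F [ 8.   3.2 -0.1] w 0.01126981010914084
[0.02, -0.11, 0.02],[0.05, -0.22, 0.03],[0.07, -0.32, 0.03],[0.09, -0.43, 0.03],[0.11, -0.54, 0.02],[0.14, -0.65, 0.01],[0.16, -0.75, -0.01],[0.18, -0.86, -0.04],
```

```bash

python3 -m inch '{"translation":[[0.02,-0.06,0.01],[0.03,-0.11,0.02],[0.05,-0.16,0.02],[0.06,-0.22,0.03],[0.07,-0.27,0.03],[0.08,-0.32,0.03],[0.09,-0.38,0.03],[0.1,-0.43,0.03],[0.11,-0.48,0.02],[0.12,-0.54,0.02],[0.13,-0.59,0.01],[0.15,-0.65,0.01],[0.16,-0.7,0],[0.17,-0.75,-0.01],[0.18,-0.8,-0.02],[0.19,-0.86,-0.04],[0.19,-0.86,-0.04]],"rot":[[0,0,0],[0,0,0],[0,0,0],[0,0,0],[0,0,0],[0,0,0],[0,0,0],[0,0,0],[0,0,0],[0,0,0],[0,0,0],[0,0,0],[0,0,0],[0,0,0],[0,0,0],[0,0,0],[0,0,0]],"jaw":[5,5,5,5,5,5,5,5,5,5,5,5,5,5,5,5,5]}' 35
python3 arc.py 130 8 .2
python3 - <<'E'
from geo import *
im=eyes.camera("scene");cv2.imwrite("pics/s4.png",cv2.resize(im[60:300,220:460],None,fx=2.5,fy=2.5,interpolation=cv2.INTER_CUBIC))
E
```

```text
time: 12.15
ee_pos: [0.5527, -0.0145, 0.2307]
eef_rot: [0.994, 0.107, 0.008, -0.006]
ft_force: [-1.9, 1.9, 3.5]
width: 0.011
angle 105.2 rad 0.2012 F [-1.9  1.9  3.5] w 0.010967762359097123
[0.02, -0.1, -0.04],[0.04, -0.2, -0.08],[0.06, -0.3, -0.12],[0.08, -0.39, -0.17],[0.1, -0.48, -0.22],[0.12, -0.57, -0.28],[0.14, -0.66, -0.34],[0.16, -0.74, -0.41],
```

View pics/s4.png

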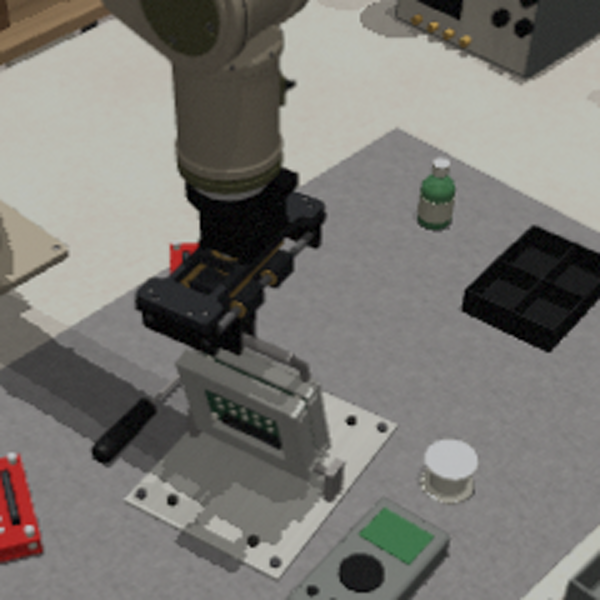

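The cover is closed on the tray with the stack between them, leaning to −y. I continue.

```bash

python3 -m inch '{"translation":[[0.01,-0.05,-0.02],[0.02,-0.1,-0.04],[0.03,-0.15,-0.06],[0.04,-0.2,-0.08],[0.05,-0.25,-0.1],[0.06,-0.3,-0.12],[0.07,-0.34,-0.14],[0.08,-0.39,-0.17],[0.09,-0.44,-0.19],[0.1,-0.48,-0.22],[0.11,-0.53,-0.25],[0.12,-0.57,-0.28],[0.13,-0.62,-0.31],[0.14,-0.66,-0.34],[0.15,-0.7,-0.37],[0.16,-0.74,-0.41],[0.16,-0.74,-0.41]],"rot":[[0,0,0],[0,0,0],[0,0,0],[0,0,0],[0,0,0],[0,0,0],[0,0,0],[0,0,0],[0,0,0],[0,0,0],[0,0,0],[0,0,0],[0,0,0],[0,0,0],[0,0,0],[0,0,0],[0,0,0]],"jaw":[5,5,5,5,5,5,5,5,5,5,5,5,5,5,5,5,5]}' 35
python3 arc.py 157 8 .2
```

```text
time: 13.9
ee_pos: [0.5687, -0.0896, 0.1895]
eef_rot: [0.994, 0.106, 0.008, -0.006]
ft_force: [0.7, -0.5, -1.8]
width: 0.0109
angle 130.2 rad 0.2004 F [ 0.7 -0.5 -1.8] w 0.010896235457788167
[0.02, -0.08, -0.08],[0.03, -0.16, -0.16],[0.05, -0.24, -0.25],[0.07, -0.31, -0.34],[0.08, -0.37, -0.44],[0.09, -0.43, -0.54],[0.1, -0.49, -0.64],[0.11, -0.54, -0.75],
```

```bash

python3 -m inch '{"translation":[[0.01,-0.04,-0.04],[0.02,-0.08,-0.08],[0.03,-0.12,-0.12],[0.03,-0.16,-0.16],[0.04,-0.2,-0.2],[0.05,-0.24,-0.25],[0.06,-0.28,-0.29],[0.07,-0.31,-0.34],[0.07,-0.34,-0.39],[0.08,-0.37,-0.44],[0.09,-0.4,-0.49],[0.09,-0.43,-0.54],[0.1,-0.46,-0.59],[0.1,-0.49,-0.64],[0.11,-0.52,-0.7],[0.11,-0.54,-0.75],[0.11,-0.54,-0.75]],"rot":[[0,0,0],[0,0,0],[0,0,0],[0,0,0],[0,0,0],[0,0,0],[0,0,0],[0,0,0],[0,0,0],[0,0,0],[0,0,0],[0,0,0],[0,0,0],[0,0,0],[0,0,0],[0,0,0],[0,0,0]],"jaw":[5,5,5,5,5,5,5,5,5,5,5,5,5,5,5,5,5]}' 35
python3 arc.py 180 8 .2
```

```text
time: 15.6
ee_pos: [0.5802, -0.1436, 0.1136]
eef_rot: [0.994, 0.106, 0.009, -0.006]
ft_force: [4.6, 3.7, -3.9]
width: 0.011
angle 157.3 rad 0.2 F [ 4.6  3.7 -3.9] w 0.010988746347395651
[0.01, -0.03, -0.09],[0.01, -0.07, -0.19],[0.02, -0.09, -0.28],[0.02, -0.11, -0.38],[0.03, -0.13, -0.48],[0.03, -0.14, -0.57],[0.03, -0.15, -0.67],[0.03, -0.15, -0.77],
```

```bash

python3 -m inch '{"translation":[[0.01,-0.02,-0.05],[0.01,-0.03,-0.09],[0.01,-0.05,-0.14],[0.01,-0.07,-0.19],[0.02,-0.08,-0.24],[0.02,-0.09,-0.28],[0.02,-0.1,-0.33],[0.02,-0.11,-0.38],[0.03,-0.12,-0.43],[0.03,-0.13,-0.48],[0.03,-0.14,-0.53],[0.03,-0.14,-0.57],[0.03,-0.15,-0.62],[0.03,-0.15,-0.67],[0.03,-0.15,-0.72],[0.03,-0.15,-0.77],[0.03,-0.15,-0.78],[0.03,-0.15,-0.78]],"rot":[[0,0,0],[0,0,0],[0,0,0],[0,0,0],[0,0,0],[0,0,0],[0,0,0],[0,0,0],[0,0,0],[0,0,0],[0,0,0],[0,0,0],[0,0,0],[0,0,0],[0,0,0],[0,0,0],[0,0,0],[0,0,0]],"jaw":[5,5,5,5,5,5,5,5,5,5,5,5,5,5,5,5,5,5]}' 35
python3 -m inch '{"translation":[[0,0,-0.02],[0,0,-0.04],[0,0,-0.04]],"rot":[[0,0,0],[0,0,0],[0,0,0]],"jaw":[5,5,5]}' 35
python3 - <<'E'
from geo import *
im=eyes.camera("scene");cv2.imwrite("pics/s5.png",cv2.resize(im[120:320,220:460],None,fx=3,fy=3,interpolation=cv2.INTER_CUBIC))
E
```

```text
time: 17.4
ee_pos: [0.5833, -0.1588, 0.0352]
eef_rot: [0.994, 0.106, 0.009, -0.006]
ft_force: [3.4, 1.5, -1.8]
width: 0.0107
time: 17.7
ee_pos: [0.5835, -0.1588, 0.0341]
eef_rot: [0.994, 0.106, 0.009, -0.005]
ft_force: [-13.3, 5.5, 32.0]
width: 0.011
```

View pics/s5.png

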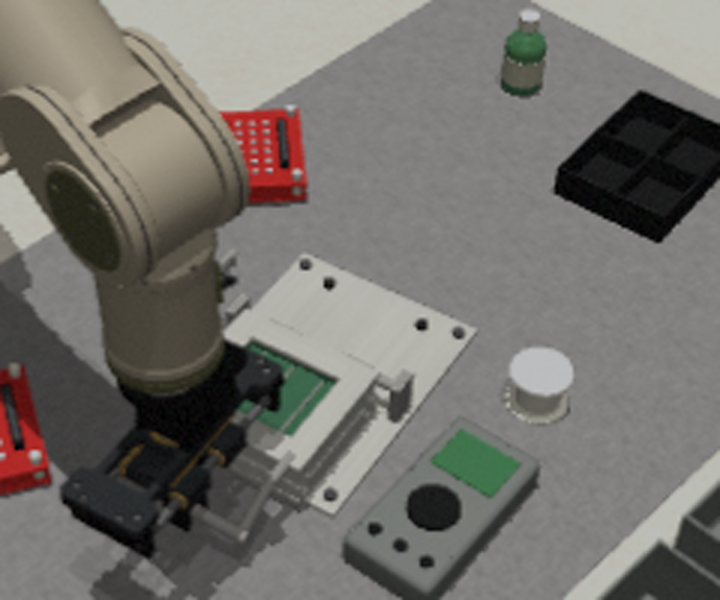

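The tray is at its stop: the force is 32 N upward and the cover lies flat. The bar has crept about 7 mm towards the fingertips, so I re-grip deeper before going back.

```bash

python3 -m inch '{"translation":[[0,0,0],[0,0,0],[0,0,0],[0,0,-0.04],[0,0,-0.08],[0,0,-0.08],[0,0,-0.08],[0,0,-0.08],[0,0,-0.08],[0,0,-0.08],[0,0,-0.08]],"rot":[[0,0,0],[0,0,0],[0,0,0],[0,0,0],[0,0,0],[0,0,0],[0,0,0],[0,0,0],[0,0,0],[0,0,0],[0,0,0]],"jaw":[20,28,28,28,28,15,5,5,5,5,5]}' 40
sed -i 's/\.0365/.027/' arc.py; python3 arc.py 152 8 .2
```

```text
time: 18.85
ee_pos: [0.5835, -0.1587, 0.0261]
eef_rot: [0.994, 0.106, 0.009, -0.005]
ft_force: [0.1, 0.5, -2.1]
width: 0.0108
angle -179.7 rad 0.2 F [ 0.1  0.5 -2.1] w 0.010804052572699015
[-0.11, 0.5, -1.32],[-0.37, 1.72, -1.98],[-0.65, 3.07, -1.64],[-0.82, 3.86, -0.47],[-0.78, 3.69, 0.94],[-0.56, 2.66, 1.88],[-0.27, 1.27, 1.88],[-0.05, 0.23, 0.95],
```

```bash
sed -i 's/\.027/.026/; s/u@d)$/u@d)%(2*np.pi)/' arc.py; sed -i 's/;a=np.arctan2(u\[2\],u@d)/&%(2*np.pi)/' arc.py; python3 arc.py 153 8 .2
```

```text
angle 180.0 rad 0.2 F [ 0.1  0.5 -2.1] w 0.010804052572699015
[-0.0, 0.0, 0.12],[-0.0, 0.01, 0.23],[-0.01, 0.03, 0.35],[-0.01, 0.05, 0.47],[-0.02, 0.08, 0.58],[-0.03, 0.12, 0.69],[-0.03, 0.16, 0.8],[-0.05, 0.21, 0.91],
```

```bash

python3 -m inch '{"translation":[[0,0,0.06],[0,0,0.12],[0,0.01,0.17],[0,0.01,0.23],[0,0.02,0.29],[-0.01,0.03,0.35],[-0.01,0.04,0.41],[-0.01,0.05,0.47],[-0.01,0.07,0.53],[-0.02,0.08,0.58],[-0.02,0.1,0.64],[-0.03,0.12,0.69],[-0.03,0.14,0.75],[-0.03,0.16,0.8],[-0.04,0.18,0.86],[-0.05,0.21,0.91],[-0.05,0.21,0.91]],"rot":[[0,0,0],[0,0,0],[0,0,0],[0,0,0],[0,0,0],[0,0,0],[0,0,0],[0,0,0],[0,0,0],[0,0,0],[0,0,0],[0,0,0],[0,0,0],[0,0,0],[0,0,0],[0,0,0],[0,0,0]],"jaw":[5,5,5,5,5,5,5,5,5,5,5,5,5,5,5,5,5]}' 40
python3 arc.py 126 8 .2
python3 - <<'E'
from geo import *
im=eyes.camera("scene");cv2.imwrite("pics/s6.png",cv2.resize(im[120:320,220:460],None,fx=3,fy=3,interpolation=cv2.INTER_CUBIC))
E
```

```text
time: 20.55
ee_pos: [0.5789, -0.1378, 0.1184]
eef_rot: [0.994, 0.106, 0.009, -0.005]
ft_force: [0.2, -2.7, 1.3]
width: 0.0112
angle 152.6 rad 0.2011 F [ 0.2 -2.7  1.3] w 0.011192766680061951
[-0.01, 0.06, 0.1],[-0.03, 0.13, 0.19],[-0.04, 0.19, 0.29],[-0.06, 0.26, 0.38],[-0.07, 0.34, 0.47],[-0.09, 0.42, 0.55],[-0.11, 0.51, 0.62],[-0.13, 0.6, 0.69],
```

View pics/s6.png

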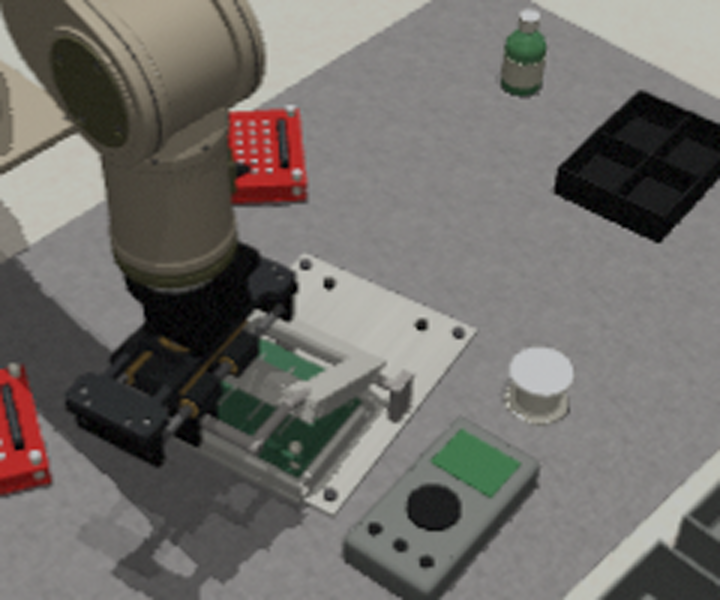

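The stack stays in the flat cover while the tray lifts off. I continue the swing back.

```bash

python3 -m inch '{"translation":[[-0.01,0.03,0.05],[-0.01,0.06,0.1],[-0.02,0.1,0.14],[-0.03,0.13,0.19],[-0.03,0.16,0.24],[-0.04,0.19,0.29],[-0.05,0.23,0.33],[-0.06,0.26,0.38],[-0.07,0.3,0.43],[-0.07,0.34,0.47],[-0.08,0.38,0.51],[-0.09,0.42,0.55],[-0.1,0.46,0.59],[-0.11,0.51,0.63],[-0.12,0.55,0.66],[-0.13,0.6,0.7],[-0.13,0.6,0.7]],"rot":[[0,0,0],[0,0,0],[0,0,0],[0,0,0],[0,0,0],[0,0,0],[0,0,0],[0,0,0],[0,0,0],[0,0,0],[0,0,0],[0,0,0],[0,0,0],[0,0,0],[0,0,0],[0,0,0],[0,0,0]],"jaw":[5,5,5,5,5,5,5,5,5,5,5,5,5,5,5,5,5]}' 40
python3 arc.py 100 8 .202
```

```text
time: 22.3
ee_pos: [0.5666, -0.081, 0.1904]
eef_rot: [0.994, 0.105, 0.01, -0.002]
ft_force: [-2.8, -11.5, 13.6]
width: 0.0104
angle 126.2 rad 0.2038 F [ -2.8 -11.5  13.6] w 0.010415099853114734
[-0.02, 0.1, 0.05],[-0.04, 0.2, 0.11],[-0.06, 0.3, 0.17],[-0.09, 0.4, 0.21],[-0.11, 0.51, 0.26],[-0.13, 0.62, 0.29],[-0.15, 0.72, 0.32],[-0.18, 0.84, 0.35],
```

```bash
sed -i 's/\.0366,\.026/.0366,.033/' arc.py; python3 arc.py 100 8 .2
```

```text
angle 127.4 rad 0.1982 F [ -2.8 -11.5  13.6] w 0.010415099853114734
[-0.02, 0.08, 0.08],[-0.04, 0.18, 0.15],[-0.06, 0.29, 0.21],[-0.08, 0.39, 0.26],[-0.11, 0.5, 0.3],[-0.13, 0.61, 0.34],[-0.15, 0.72, 0.37],[-0.18, 0.84, 0.4],
```

```bash

python3 -m inch '{"translation":[[-0.01,0.03,0.05],[-0.02,0.08,0.09],[-0.03,0.13,0.12],[-0.04,0.18,0.15],[-0.05,0.23,0.18],[-0.06,0.29,0.21],[-0.07,0.34,0.24],[-0.08,0.39,0.26],[-0.1,0.45,0.28],[-0.11,0.5,0.3],[-0.12,0.56,0.32],[-0.13,0.61,0.34],[-0.14,0.67,0.36],[-0.15,0.72,0.37],[-0.17,0.78,0.39],[-0.18,0.84,0.4],[-0.18,0.84,0.4]],"rot":[[0,0,0],[0,0,0],[0,0,0],[0,0,0],[0,0,0],[0,0,0],[0,0,0],[0,0,0],[0,0,0],[0,0,0],[0,0,0],[0,0,0],[0,0,0],[0,0,0],[0,0,0],[0,0,0],[0,0,0]],"jaw":[5,5,5,5,5,5,5,5,5,5,5,5,5,5,5,5,5]}' 40
python3 arc.py 74 8 .2
```

```text
time: 24.0
ee_pos: [0.548, 0.0041, 0.231]
eef_rot: [0.994, 0.105, 0.01, -0.002]
ft_force: [-6.7, 0.8, -5.0]
width: 0.0107
angle 99.6 rad 0.2008 F [-6.7  0.8 -5. ] w 0.010741612366311578
[-0.02, 0.11, 0.01],[-0.05, 0.22, 0.02],[-0.07, 0.33, 0.02],[-0.09, 0.44, 0.02],[-0.12, 0.54, 0.01],[-0.14, 0.65, -0.01],[-0.16, 0.76, -0.03],[-0.18, 0.87, -0.06],
```

```bash

python3 -m inch '{"translation":[[-0.01,0.06,0.01],[-0.03,0.11,0.01],[-0.04,0.16,0.02],[-0.06,0.22,0.02],[-0.07,0.27,0.02],[-0.08,0.33,0.02],[-0.09,0.38,0.02],[-0.1,0.44,0.02],[-0.11,0.49,0.01],[-0.13,0.54,0.01],[-0.14,0.6,0],[-0.15,0.65,-0.01],[-0.16,0.71,-0.02],[-0.17,0.76,-0.03],[-0.18,0.81,-0.04],[-0.19,0.87,-0.06],[-0.19,0.87,-0.06]],"rot":[[0,0,0],[0,0,0],[0,0,0],[0,0,0],[0,0,0],[0,0,0],[0,0,0],[0,0,0],[0,0,0],[0,0,0],[0,0,0],[0,0,0],[0,0,0],[0,0,0],[0,0,0],[0,0,0],[0,0,0]],"jaw":[5,5,5,5,5,5,5,5,5,5,5,5,5,5,5,5,5]}' 40
python3 arc.py 48 8 .2
```

```text
time: 25.7
ee_pos: [0.5286, 0.0929, 0.2247]
eef_rot: [0.994, 0.106, 0.01, -0.003]
ft_force: [2.7, 2.3, 1.9]
width: 0.0113
angle 73.3 rad 0.2001 F [2.7 2.3 1.9] w 0.011298274876467684
[-0.02, 0.1, -0.04],[-0.04, 0.2, -0.08],[-0.06, 0.3, -0.12],[-0.08, 0.4, -0.17],[-0.1, 0.49, -0.23],[-0.12, 0.58, -0.29],[-0.14, 0.66, -0.36],[-0.16, 0.75, -0.43],
```

```bash

python3 -m inch '{"translation":[[-0.01,0.05,-0.02],[-0.02,0.1,-0.04],[-0.03,0.15,-0.06],[-0.04,0.2,-0.08],[-0.05,0.25,-0.1],[-0.06,0.3,-0.12],[-0.07,0.35,-0.15],[-0.08,0.4,-0.17],[-0.09,0.45,-0.2],[-0.1,0.49,-0.23],[-0.11,0.54,-0.26],[-0.12,0.58,-0.29],[-0.13,0.62,-0.32],[-0.14,0.66,-0.36],[-0.15,0.71,-0.39],[-0.16,0.75,-0.43],[-0.16,0.75,-0.43]],"rot":[[0,0,0],[0,0,0],[0,0,0],[0,0,0],[0,0,0],[0,0,0],[0,0,0],[0,0,0],[0,0,0],[0,0,0],[0,0,0],[0,0,0],[0,0,0],[0,0,0],[0,0,0],[0,0,0],[0,0,0]],"jaw":[5,5,5,5,5,5,5,5,5,5,5,5,5,5,5,5,5]}' 40
python3 arc.py 22 8 .2
```

```text
time: 27.4
ee_pos: [0.5125, 0.1688, 0.1811]
eef_rot: [0.994, 0.107, 0.01, -0.003]
ft_force: [1.8, -0.3, -4.8]
width: 0.0106
angle 47.6 rad 0.2004 F [ 1.8 -0.3 -4.8] w 0.010592620662545838
[-0.02, 0.08, -0.08],[-0.03, 0.15, -0.16],[-0.05, 0.22, -0.25],[-0.06, 0.28, -0.34],[-0.07, 0.34, -0.43],[-0.08, 0.4, -0.53],[-0.1, 0.45, -0.63],[-0.1, 0.49, -0.73],
```

```bash

python3 -m inch '{"translation":[[-0.01,0.04,-0.04],[-0.02,0.08,-0.08],[-0.02,0.11,-0.12],[-0.03,0.15,-0.16],[-0.04,0.18,-0.21],[-0.05,0.22,-0.25],[-0.05,0.25,-0.3],[-0.06,0.28,-0.34],[-0.07,0.31,-0.39],[-0.07,0.34,-0.43],[-0.08,0.37,-0.48],[-0.08,0.4,-0.53],[-0.09,0.42,-0.58],[-0.1,0.45,-0.63],[-0.1,0.47,-0.68],[-0.1,0.49,-0.73],[-0.1,0.49,-0.73]],"rot":[[0,0,0],[0,0,0],[0,0,0],[0,0,0],[0,0,0],[0,0,0],[0,0,0],[0,0,0],[0,0,0],[0,0,0],[0,0,0],[0,0,0],[0,0,0],[0,0,0],[0,0,0],[0,0,0],[0,0,0]],"jaw":[5,5,5,5,5,5,5,5,5,5,5,5,5,5,5,5,5]}' 40
python3 arc.py 0 8 .2
```

```text
time: 29.1
ee_pos: [0.5019, 0.2179, 0.107]
eef_rot: [0.994, 0.107, 0.009, -0.004]
ft_force: [-1.9, 1.2, -3.2]
width: 0.0103
angle 21.8 rad 0.1995 F [-1.9  1.2 -3.2] w 0.010335014124409502
[-0.01, 0.04, -0.09],[-0.01, 0.06, -0.18],[-0.02, 0.09, -0.27],[-0.02, 0.11, -0.36],[-0.03, 0.12, -0.46],[-0.03, 0.13, -0.55],[-0.03, 0.14, -0.64],[-0.03, 0.14, -0.74],
```

```bash

python3 -m inch '{"translation":[[0,0.02,-0.05],[-0.01,0.04,-0.09],[-0.01,0.05,-0.14],[-0.01,0.06,-0.18],[-0.02,0.08,-0.23],[-0.02,0.09,-0.27],[-0.02,0.1,-0.32],[-0.02,0.11,-0.36],[-0.03,0.12,-0.41],[-0.03,0.12,-0.46],[-0.03,0.13,-0.5],[-0.03,0.13,-0.55],[-0.03,0.14,-0.6],[-0.03,0.14,-0.64],[-0.03,0.14,-0.69],[-0.03,0.14,-0.74],[-0.03,0.14,-0.74]],"rot":[[0,0,0],[0,0,0],[0,0,0],[0,0,0],[0,0,0],[0,0,0],[0,0,0],[0,0,0],[0,0,0],[0,0,0],[0,0,0],[0,0,0],[0,0,0],[0,0,0],[0,0,0],[0,0,0],[0,0,0]],"jaw":[5,5,5,5,5,5,5,5,5,5,5,5,5,5,5,5,5]}' 40
python3 -m inch '{"translation":[[0,0,-0.02],[0,0,-0.03],[0,0,-0.03]],"rot":[[0,0,0],[0,0,0],[0,0,0]],"jaw":[5,5,5]}' 40
```

```text
time: 30.8
ee_pos: [0.4991, 0.2324, 0.0324]
eef_rot: [0.994, 0.107, 0.01, -0.004]
ft_force: [5.7, 0.4, -3.5]
width: 0.0109
time: 31.1
ee_pos: [0.4993, 0.2324, 0.0307]
eef_rot: [0.994, 0.107, 0.01, -0.004]
ft_force: [-4.5, -5.5, 20.8]
width: 0.0106
```

The tray is at its stop: the force jumped to 21 N. I release and retreat straight up.

```bash

python3 -m inch '{"translation":[[0,0,0],[0,0,0],[0,0,0],[0,0,0],[0,0,0],[0,0,0]],"rot":[[0,0,0],[0,0,0],[0,0,0],[0,0,0],[0,0,0],[0,0,0]],"jaw":[20,40,60,60,60,60]}'
python3 -m inch '{"translation":[[0,0,0.2],[0,0,0.5],[0,0,0.8],[0,0,1],[0,0,1]],"rot":[[0,0,0],[0,0,0],[0,0,0],[0,0,0],[0,0,0]],"jaw":[60,60,60,60,60]}'
python3 -m inch '{"translation":[[-0.3,0.2,0.3],[-0.6,0.4,0.6],[-0.6,0.6,0.9],[-0.6,0.6,1],[-0.6,0.6,1]],"rot":[[0,0,0],[0,0,0],[0,0,0],[0,0,0],[0,0,0]],"jaw":[60,60,60,60,60]}'
python3 - <<'E'
from geo import *
a=eyes.camera("scene")[120:320,230:430];b=eyes.camera("top")[150:350,190:390]
cv2.imwrite("pics/s7.png",cv2.resize(np.hstack([a,b]),(800,400),interpolation=cv2.INTER_CUBIC))
cv2.imwrite("pics/top7.png",eyes.camera("top"))
E
```

```text
time: 31.7
ee_pos: [0.4991, 0.2325, 0.0305]
eef_rot: [0.994, 0.107, 0.01, -0.004]
ft_force: [0.1, -0.0, 0.9]
width: 0.0508
time: 32.2
ee_pos: [0.5006, 0.2333, 0.1334]
eef_rot: [0.994, 0.107, 0.012, -0.004]
ft_force: [0.2, 0.3, -0.2]
width: 0.0602
time: 32.7
ee_pos: [0.4411, 0.2936, 0.2339]
eef_rot: [0.994, 0.107, 0.013, -0.004]
ft_force: [0.6, -0.1, -0.4]
width: 0.06
```

View pics/s7.png

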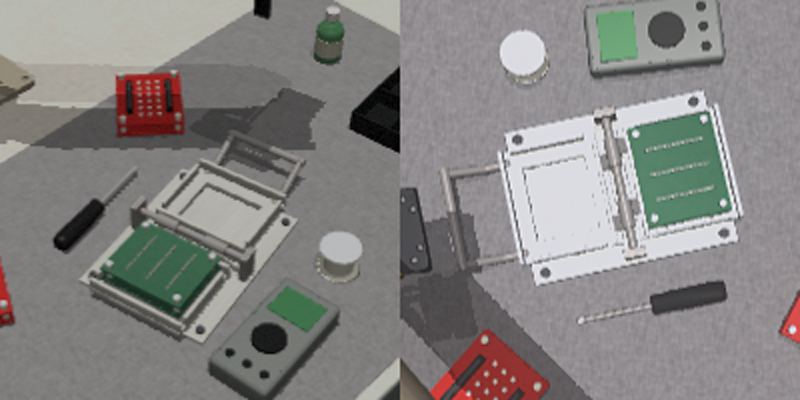

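The tray is empty and flat. The handle is back at its starting pixels, about (213,235) in the full top picture. The stack lies bare side up in the cover. One quick check of its centre, then I hand in.

```bash
python3 - <<'E'
from geo import *
P=np.array([(629,130),(708,113),(732,212),(650,228)],float)
w=ray("top",(P-[400,0])/2+[190,150],.053);yaw=.2095;d=np.array([-np.sin(yaw),np.cos(yaw),0])
c=w.mean(0)-[.5375,.036,0];print("along -y",-(c@d),"x",c@[np.cos(yaw),np.sin(yaw),0],[np.linalg.norm(w[i]-w[i-1]).round(4) for i in range(4)])
print(r.read_state()["time"],r.close_job())
E
```

```text
along -y 0.07194786271813965 x -0.0037564184763497904 [np.float64(0.118), np.float64(0.095), np.float64(0.1202), np.float64(0.097)]
the job is handed in; nothing more can be done
32.85 None
```

The stack is upside down in the cover, and I handed the job in at 32.85 s of the 64 s allowed; the hand-in reports no verdict. I gripped the tray handle from above and swung the tray with the stack up against the cover. I carried both over to the stop, swung the empty tray back to its start, let go and retreated.

- **End position:** The last pictures show the tray empty and flat, with its handle back at its starting pixels. The stack lies bare side up in the cover. I judged flatness from the pictures and the force at the stops (32 N on the cover side, 21 N on the tray side), not by measuring angles.
- **Stack centre:** The top camera puts it 72 mm from the pin and 4 mm off along it, against a nominal 76 mm and 0. That is about 5.5 mm off, mostly within my measuring error, and inside the 10 mm limit.
- **Bystanders:** The spool, multimeter and screwdriver look unmoved in the last pictures. I did not re-measure the other bystanders, but nothing was touched on the way.
- **What disagreed:** My estimated swing circle was several mm off near the top, which gave up to about 23 N sideways at the tool. The bar also seemed to have crept about 7 mm towards the fingertips, so I corrected the path and re-gripped once at the far stop.

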